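Switch off the ring and hold the kettle clear of it

ROBOT

A 6-joint arm with a two-finger parallel gripper is mounted at the origin on the work surface. World frame = base frame: x ahead of the robot, y to its left, z up, the work surface at z = 0. Lengths are in mm, angles in rad, forces in N, time in s.
With the tool pointing down it reaches from about 300 to 775 mm from the base axis. Payload 14.6 kg.
Tool frame: the origin (TCP) lies on the centre line of the jaws, within the pads' length; the fingertips stand 8 mm ahead of it and the grasp point (between the pads) lies 11 mm behind it; z points along the fingers, y is the direction in which the jaws open and shut (so a half turn about z gives the same grasp; the last joint's range is limited). The gripper opens to 94 mm and grips with 3 to 60 N. Pads are 16 mm wide; open, the fingers measure 119 mm over their backs; the gripper's body (75 mm by 177 mm) begins 78 mm behind the grasp point.
Start: joints at [1.086, 0.3, 1.521, -0, 1.321, -0.067], TCP at [223.159, 502.682, 213.446] pointing down, gripper open.
Joint ranges: [-3.03, 3.03], [-0.79, 2.21], [0.23, 2.52], [-1.04, 4.18], [0, 3.07], [-2.55, 2.55]. Speed limits (rad/s): [2.22, 2.22, 2.57, 3.14, 3.14, 3.14].

INTERFACE

Orientations are given as [roll, pitch, yaw] about the fixed x, y, z axes, in that order (R = Rz(yaw) Ry(pitch) Rx(roll)).
In Python, from cell import read_state, cams, manip gives the robot as it stands.
- The arm moves only by the shell command python3 -m handwheel 'ROWS' [OPENING] [FORCE]. ROWS is JSON, a list of rows, each a list of 4 numbers: the shift along the tool's x, y, z in m, then the turn about the tool's z in degrees. In form: [[dx, dy, dz, turn], ...]. A call has 1 to 5 rows; each row is the pose to reach, as a shift and turn from the pose measured when the call began, along the tool's axes at that moment; what a row does not reach only later rows make up. A row lasts 1/8 s, in which the tool goes at most 62.5 mm and 10.7 degrees, less where a joint would pass 70% of its speed; a pose out of reach is approached as far as the arm can. A call with a gripper value outside its range is refused whole. OPENING is the closure, from 0 (fully open) to 1 (shut), set as the call begins (- or left out, the last holds). The fingers move at their own pace and stop on an object; FORCE is the grip in N (left out, the last holds). Time passes only in rows, so rows that repeat a pose let the fingers close. It gives the time, the measured TCP pose, the force and the opening at its end, in the units of the state.
- read_state(): the state, without advancing time (a new reading comes with each control period).
- cams.camera(name): name is "side" or "top" or "wrist"; returns the picture (480x640x3 uint8, red, green, blue); there is no depth.
- cams.get_calibration(name): a dict with "vertical_fov" (degrees; the focal length in pixels is half the picture's height over the tangent of half this angle, whatever the lens; pixels are square), "cx", "cy" (the principal point, pixels), "dist_coeffs" ([k1, k2, p1, p2, k3] as OpenCV has them; the pictures are not rectified), "R" (3x3) and "t" (3): a world point X has camera coordinates R X + t. Camera axes: x right, y down, z forward; pixel columns grow to the right and rows downward; lengths in mm; the calibration is good to about 2 mm. A picture is of the moment at which its call begins: read the wrist's pose just before it. get_calibration takes no time and is no camera call; for the wrist camera it gives the pose at the moment of the call.
- manip.sign_off(): hands the job in, once; it reports no verdict.
The state is a dict: "clock": time; "joints": joint angles; "qd": joint speeds; "effort": joint torques, N m; "eef_pos": TCP position; "eef_rot": TCP orientation; "wrist_force": force on the tool from outside, world axes, zero at the start; "moment": the same for the moment, N m; "finger_gap": finger opening in mm.
Only numpy, scipy, OpenCV 4.12 (cv2) and the standard library are available. Lean on these libraries where they do the work, as an engineer would, in place of code of your own. Each camera call takes 0.05 s, during which the arm holds its last target. There are 200 camera calls.

TASK

The ring under the red kettle must be wiped: while the kettle still stands on it, turn that ring's own knob (the one in line with it) anticlockwise all the way to off. Then lift the kettle by its black handle straight up off the ring and keep holding it there above the ring, level and still, about 10 cm up, so that I can wipe underneath; the program finishes while holding the kettle in the air. Leave the pot and its knob as they are, and do not shift the other things on the counter.

Things in the scene. Friction and masses are not known exactly. Their poses are not given: they have to be found in the camera images.
- hob: White two-ring hob, fixed; 300 mm deep (x, away from the robot), 460 mm wide (y, to the robot's left), top 55 mm above the counter. Origin: centre of its underside. Dark ring discs 140 mm across, 8 mm proud, at x 65, y +115 (left) and -115 mm (right); knobs at x -100, y +115 and -115 mm. Kettle on one ring, pot on the other, either way round.
- ring_left (a point): Centre of the left ring's upper face, 63 mm above the counter; axes as the hob's.
- ring_right (a point): Centre of the right ring's upper face, 63 mm above the counter; axes as the hob's.
- knob_left (a joint): Black bar knob of the left ring, on the hob's robot-side edge, vertical axis. 0 = off, at its stop: white pointer towards the robot-side edge, at the red mark. Grows to 1.5 clockwise seen from above (bar heading = hob yaw minus this). Both start on, 0.9 to 1.4; turn anticlockwise to switch off. Friction 0.06 N m, stays where left.
- knob_right (a joint): Black bar knob of the right ring, on the hob's robot-side edge, vertical axis. 0 = off, at its stop: white pointer towards the robot-side edge, at the red mark. Grows to 1.5 clockwise seen from above (bar heading = hob yaw minus this). Both start on, 0.9 to 1.4; turn anticlockwise to switch off. Friction 0.06 N m, stays where left.
- knob_left_grip (a point): Black bar knob of the left ring, on the hob's robot-side edge, vertical axis. Point on the axis at grip height (92 mm above the counter), turning with the knob; z up. Grip: upright bar 14 mm thick, 42 mm long (along x), top 99 mm above the counter; below it a disc 44 mm across, its top at 69 mm. 165 mm from the centre of its ring.
- knob_right_grip (a point): Black bar knob of the right ring, on the hob's robot-side edge, vertical axis. Point on the axis at grip height (92 mm above the counter), turning with the knob; z up. Grip: upright bar 14 mm thick, 42 mm long (along x), top 99 mm above the counter; below it a disc 44 mm across, its top at 69 mm. 165 mm from the centre of its ring.
- knob_left_mark (a point): Outer end of the white pointer stroke on top of the left knob, 20 mm from its axis on the knob's own -x side.
- knob_right_mark (a point): Outer end of the white pointer stroke on top of the right knob, 20 mm from its axis on the knob's own -x side.
- kettle: Small red kettle, 148 mm across, 84 mm tall, lid knob to 99 mm, 0.5 to 0.85 kg. Origin: centre of its underside; z up. Spout along +x, reaching 117 mm. Fixed arched handle along x over the lid: black flat bar 116 mm long (x), 22 wide (y), 16 thick, centre 155 mm above the origin, posts at x = +-50 mm; 48 mm free under it. Balance point within 8 mm of the centre.
- kettle_grip (a point): Centre of the kettle's black handle bar, axes as the kettle's: x along the bar, y across its 22 mm width (the way to pinch it from above).
- pot: Steel lidded pot, 156 mm across (lid 160 mm), 113 mm tall with its lid knob, black ears along its x to 105 mm from the centre, 1.3 kg. Origin: centre of its underside. It stays on its ring.
- mug: Blue mug, 82 mm across, 95 mm tall, beside the hob; origin: centre of its underside. Leave alone.
- oil: Green glass bottle, 62 mm across, 210 mm tall, beside the hob; origin: centre of its underside. Leave alone.
- jar: Glass jar with a steel cap, 80 mm across, 110 mm tall, beside the hob; origin: centre of its underside. Leave alone.
- mill: Dark wood pepper mill, 56 mm across, 147 mm tall, beside the hob; origin: centre of its underside. Leave alone.
- bowl: White bowl, 130 mm across, 55 mm tall, beside the hob; origin: centre of its underside. Leave alone.
- spatula: Wooden-handled spatula lying on the counter left of the hob, about 20 mm high at most; origin: on its underside. Leave alone.
Mind the look-alikes: they are no part of the job. Leave any blue look-alike of the kettle alone.

How it is judged (in metres and radians):
On the way, in this order (a step that is already met when the one before it is completed fails the run):
1. the knob of the kettle's ring is fully off while the kettle still stands on the ring (((horizontal distance between pot and ring_right below 0.06 m and value of joint knob_left below 0.12 rad) or (horizontal distance between pot and ring_left below 0.06 m and value of joint knob_right below 0.12 rad)) and ((horizontal distance between kettle and ring_left below 0.03 m and z of kettle in the frame of ring_left below 0.008 m) or (horizontal distance between kettle and ring_right below 0.03 m and z of kettle in the frame of ring_right below 0.008 m))), for 0.2 s.
2. the kettle is held in the air above its ring, level and still (((horizontal distance between pot and ring_right below 0.06 m and horizontal distance between kettle and ring_left below 0.06 m and z of kettle in the frame of ring_left between 0.065 and 0.15 m) or (horizontal distance between pot and ring_left below 0.06 m and horizontal distance between kettle and ring_right below 0.06 m and z of kettle in the frame of ring_right between 0.065 and 0.15 m)) and contact force between kettle and the fingers above 2 N and contact force between kettle and hob below 0.2 N and contact force between kettle and pot below 0.2 N and angle between kettle's own z axis and vertical below 0.12 rad and linear speed of kettle below 0.03 m/s and angular speed of kettle below 0.15 rad/s), for 0.5 s.
At the end, for the whole second after the job is handed in: Held by the gripper with its underside 65 to 150 mm above its ring, within 60 mm of the ring centre seen from above, tilt under 0.12 rad, under 0.03 m/s and 0.15 rad/s, touching neither hob nor pot; its knob below 0.12 rad; the pot on its ring (all of step 2 and ((horizontal distance between pot and ring_right below 0.06 m and value of joint knob_left below 0.12 rad) or (horizontal distance between pot and ring_left below 0.06 m and value of joint knob_right below 0.12 rad))); the arm keeps its last pose, push and grip.
It fails at once if the kettle is lifted off while its ring is still on (not ((horizontal distance between pot and ring_right below 0.06 m and value of joint knob_left below 0.12 rad) or (horizontal distance between pot and ring_left below 0.06 m and value of joint knob_right below 0.12 rad)) and z of kettle in the frame of ring_left above 0.02 m and z of kettle in the frame of ring_right above 0.02 m).
It fails at once if the pot's knob is turned (by more than about 0.4 rad) ((horizontal distance between pot and ring_right below 0.06 m and distance of knob_right_mark from where it was at the start of the episode above 0.008 m) or (horizontal distance between pot and ring_left below 0.06 m and distance of knob_left_mark from where it was at the start of the episode above 0.008 m)).
It fails at once if the pot is shifted by more than 20 mm (distance of pot from where it was at the start of the episode above 0.02 m).
It fails at once if the kettle is tipped by more than 0.35 rad (angle between kettle's own z axis and vertical above 0.35 rad).
It fails at once if another thing on the counter is shifted by more than 30 mm (distance of any of mug, oil, jar, mill, bowl, spatula from where it was at the start of the episode above 0.03 m).
It also fails if it takes over 42 s, if anything falls off the work surface, if the arm or the gripper's body presses on something with over 40 N, if the wrist force passes 120 N, or if a joint passes its speed limit or range.

## Working session

There is one attempt and no reset: what is moved stays moved. The work goes in short steps, Python scripts to look and compute and a shell command to move; the robot and the scene stay as the last step left them, time stands still between calls to the robot, and variables do not carry over. Pictures are saved under pics/ and viewed, about 8 in all and at most 12, crops included, and the job is handed in when it is done.

```bash
mkdir -p pics; cat > h.py <<'E'
import numpy as np, cv2
from cell import read_state, cams, manip
def K(c):
    f=240/np.tan(np.radians(c["vertical_fov"])/2); return np.array([[f,0,c["cx"]],[0,f,c["cy"]],[0,0,1.]])
def cal(n):
    c=cams.get_calibration(n); return K(c),np.array(c["dist_coeffs"],float),np.array(c["R"]),np.array(c["t"],float)
def onplane(C,uv,z):
    k,d,R,t=C; p=cv2.undistortPoints(np.array(uv,float).reshape(-1,1,2),k,d).reshape(-1,2)
    r=np.c_[p,np.ones(len(p))]@R; o=-R.T@t
    return o+r*((z-o[2])/r[:,2])[:,None]
def proj(C,X):
    k,d,R,t=C; return cv2.projectPoints(np.array(X,float).reshape(-1,3),cv2.Rodrigues(R)[0],t,k,d)[0].reshape(-1,2)
def save(n,im): cv2.imwrite(f"pics/{n}.png",im[...,::-1])
E
python3 - <<'E'
from h import *
s=read_state(); print(s)
for n in("top","side"):
    im=cams.camera(n); np.save(f"pics/{n}.npy",im); save(n+"0",im); C=cal(n); print(n,-C[2].T@C[3],C[0][0,0],C[1])
E
```

```text
{'clock': 0.0, 'joints': array([ 1.08642553e+00,  3.00444207e-01,  1.52159082e+00, -3.12847173e-05,
        1.32072496e+00, -6.65755034e-02]), 'qd': array([0.0003846 , 0.00069708, 0.00154007, 0.00018187, 0.0011695 ,
       0.00048545]), 'effort': array([-2.42972907e-03, -5.31793892e+01, -3.52745891e+01,  7.08580320e-02,
        2.42775731e-02, -8.43403086e-05]), 'eef_pos': array([223.03459455, 502.45833534, 212.89696656]), 'eef_rot': array([-3.14042589e+00, -4.74230152e-05,  2.72380509e+00]), 'wrist_force': array([0.51782206, 0.04365105, 0.96339027]), 'moment': array([-0.05468849,  0.00152263, -0.02622661]), 'finger_gap': 94.20624206642763}
top [ 188.7157439    39.72354502 1500.70500902] 528.5733329709451 [0.02348562 0.         0.         0.         0.        ]
side [ -73.16111242  975.99830105 1284.87523519] 537.4549578324759 [-0.07730372  0.          0.          0.          0.        ]
```

View pics/top0.png

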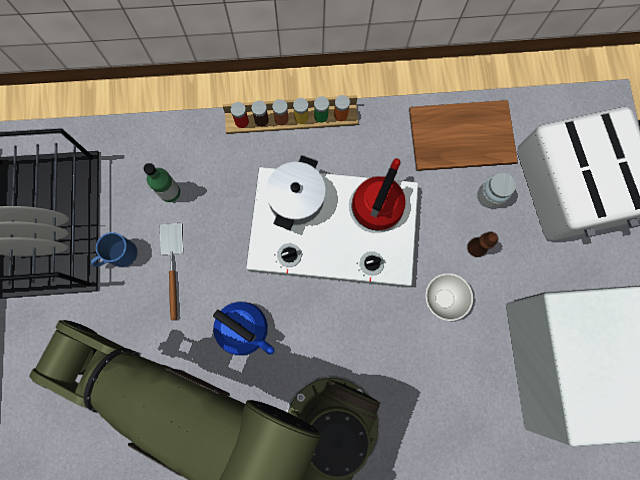

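View pics/side0.png

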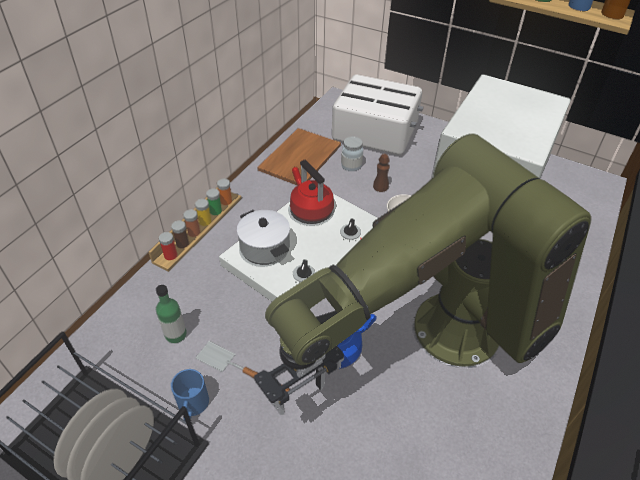

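The top view shows the red kettle at (380,203), on the right ring with the knob at (372,263) in line with it. The pot is at (297,190) with its knob at (289,254). The blue look-alike kettle stands on the counter at (240,328). The red kettle on the hob fits the description. I'll confirm it in a crop and measure.

```bash
python3 - <<'E'
from h import *
im=np.load("pics/top.npy"); C=cal("top")
hsv=cv2.cvtColor(im,cv2.COLOR_RGB2HSV)
w=((hsv[...,1]<30)&(hsv[...,2]>190)).astype(np.uint8)
w[:, :235]=0; w[:,430:]=0; w[:160]=0; w[290:]=0
n,l,st,_=cv2.connectedComponentsWithStats(w); i=1+st[1:,4].argmax()
pts=np.argwhere(l==i)[:,::-1].astype(np.float32)
h=cv2.convexHull(onplane(C,pts,55)[:,:2].astype(np.float32))
r=cv2.minAreaRect(h); print("hob rect",r)
red=((hsv[...,1]>150)&((hsv[...,0]<8)|(hsv[...,0]>172))&(hsv[...,2]>60)).astype(np.uint8)
n,l,st,ce=cv2.connectedComponentsWithStats(red)
for s,c in zip(st[1:],ce[1:]):
    if s[4]>2: print("red",s,c,onplane(C,[c],55)[0])
blk=(im.max(2)<50).astype(np.uint8)
n,l,st,ce=cv2.connectedComponentsWithStats(blk)
for i in range(1,n):
    s=st[i];c=ce[i]
    if s[4]>15 and 235<c[0]<430 and 150<c[1]<290:
        p=np.argwhere(l==i)[:,::-1].astype(np.float32)
        print("blk",s,c,onplane(C,[c],99)[0],cv2.minAreaRect(onplane(C,p,99)[:,:2].astype(np.float32)))
save("crop",cv2.resize(im[150:290,330:430],None,fx=5.7,fy=4.2*1.0 if 0 else 4.2,interpolation=cv2.INTER_CUBIC) if 0 else cv2.resize(im[150:290,330:430],None,fx=4.2,fy=4.2,interpolation=cv2.INTER_CUBIC))
E
```

```text
hob rect ((554.7723388671875, -49.12335205078125), (456.670654296875, 323.5713195800781), 79.97919464111328)
red [232 113  17  15 141] [241.17730496 121.04964539] [872.36249832 196.37434228  55.        ]
red [391 159   9  11  72] [395.26388889 163.95833333] [ 707.59487673 -240.69756789   55.        ]
red [ 352  177   53   53 1813] [377.60728075 203.83342526] [ 592.39922392 -178.06425028   55.        ]
red [287 269   1   4   4] [287.  270.5] [420.29240557  90.79038502  55.        ]
red [370 278   1   4   4] [370.  279.5] [ 378.43785633 -135.64555914   55.        ]
blk [299 156  19  12 102] [308.16666667 160.94117647] [718.4862313   10.31789035  99.        ] ((717.98828125, 10.684581756591797), (49.28898239135742, 19.052919387817383), 62.98538589477539)
blk [373 168  24  43 356] [384.46067416 189.17134831] [ 620.69732323 -194.54449776   99.        ] ((620.5946044921875, -195.22384643554688), (24.261146545410156, 128.9251708984375), 62.875450134277344)
blk [291 183   9   9  68] [295.05882353 186.97058824] [645.13689719  52.04167056  99.        ] ((645.0823974609375, 52.216854095458984), (22.18244743347168, 23.21410369873047), 86.0667495727539)
blk [274 214  21  16 180] [283.62777778 221.84444444] [548.03008191  89.85840367  99.        ] ((548.1893920898438, 90.4595947265625), (51.61286544799805, 29.296897888183594), 65.84527587890625)
blk [281 247  16  15 159] [289.52201258 254.42767296] [456.46435994  79.66763696  99.        ] ((457.8582458496094, 82.34404754638672), (40.45914077758789, 38.47554397583008), 86.14469146728516)
blk [365 256  16  14 161] [372.60869565 262.59627329] [ 417.73303991 -141.73194722   99.        ] ((418.058349609375, -141.52622985839844), (40.757225036621094, 35.457786560058594), 85.78785705566406)
```

View pics/crop.png

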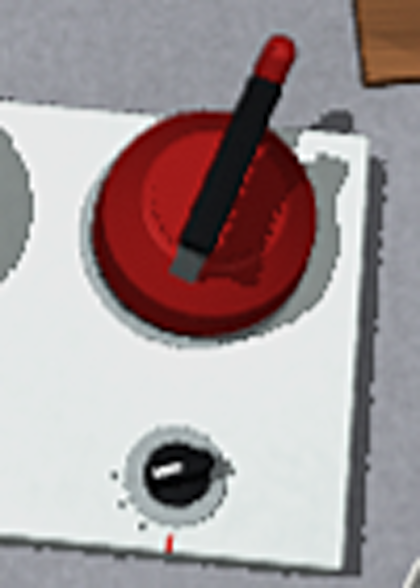

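The crop confirms it: red kettle on the right ring. Its black handle yaw is about -27° and its centre about (582,-173) at z 226, which agrees with the ring position worked out from the marks and knob. The knob is at about (420,-144), with its pointer turned left, about 1.1 rad. I'll move above the knob.

```bash
cat >> h.py <<'E'
def go(x,y,z,yaw):
    s=read_state(); p=s["eef_pos"]; a=s["eef_rot"]
    from scipy.spatial.transform import Rotation as Ro
    R=Ro.from_euler("xyz",a).as_matrix(); d=R.T@(np.array([x,y,z])-p)/1000
    print("t",s["clock"],"pos",p.round(1),"yaw",np.degrees(a[2]).round(1),"F",s["wrist_force"].round(1),"gap",s["finger_gap"].round(1))
    print("rows",d.round(4),"turn",(np.degrees(a[2])-yaw).round(1))
E
python3 -m handwheel '[[0,0,-0.045,0],[-0.04,-0.046,-0.047,5],[-0.08,-0.092,-0.047,10],[-0.12,-0.14,-0.047,15],[-0.16,-0.185,-0.047,20]]' 0 10
python3 -c "from h import *; go(420,-144,260,108)"
```

```text
clock: 0.72
eef_pos: [294.2, 266.6, 260.0]
eef_rot: [-3.141, 0.0, 2.372]
wrist_force: [1.0, -0.1, 0.8]
finger_gap: 94.0Traceback (most recent call last):
  File "<string>", line 1, in <module>
    from h import *; go(420,-144,260,108)
                     ~~^^^^^^^^^^^^^^^^^^
  File "h.py", line 18, in go
    print("t",s["clock"],"pos",p.round(1),"yaw",np.degrees(a[2]).round(1),"F",s["wrist_force"].round(1),"gap",s["finger_gap"].round(1))
                                                                                                              ^^^^^^^^^^^^^^^^^^^^^
AttributeError: 'float' object has no attribute 'round'
```

```bash
sed -i 's/s\["finger_gap"\].round(1)/round(s["finger_gap"],1)/' h.py
python3 -c "from h import *; go(420,-144,260,108)"
```

```text
t 0.725 pos [294.2 266.6 260. ] yaw 135.9 F [ 1.  -0.1  0.8] gap 94.0
rows [-3.760e-01 -2.075e-01  3.000e-04] turn 27.9
```

```bash

python3 -m handwheel '[[-0.05,-0.028,0,4],[-0.1,-0.055,0,8],[-0.15,-0.083,0,12],[-0.2,-0.11,0,16],[-0.25,-0.138,0,20]]'
python3 -c "from h import *; go(420,-144,260,108)"
```

```text
clock: 1.35
eef_pos: [377.9, -8.3, 260.3]
eef_rot: [-3.141, 0.001, 2.021]
wrist_force: [0.6, 0.8, 0.0]
finger_gap: 94.2
t 1.35 pos [377.9  -8.3 260.3] yaw 115.8 F [0.6 0.8 0. ] gap 94.2
rows [-0.1405 -0.0211  0.0004] turn 7.8
```

```bash

python3 -m handwheel '[[-0.047,-0.007,0,3],[-0.094,-0.014,0,5],[-0.14,-0.021,0,8],[-0.14,-0.021,0,8]]'
python3 - <<'E'
from h import *
C=cal("wrist"); im=cams.camera("wrist"); np.save("pics/w1.npy",im); save("w1",im)
go(420,-144,85,108)
print(-C[2].T@C[3],C[2]); print(proj(C,[[420,-144,99],[420,-144,69]]))
E
```

```text
clock: 1.85
eef_pos: [420.0, -145.5, 259.7]
eef_rot: [-3.14, 0.0, 1.878]
wrist_force: [0.2, 0.3, 0.2]
finger_gap: 93.9
t 1.9 pos [ 419.7 -144.2  259.8] yaw 107.7 F [ 0.   0.5 -0.1] gap 94.2
rows [1.000e-04 6.000e-04 1.748e-01] turn -0.3
[396.4813626  -69.50009191 430.62851402] [[ 0.95290629  0.30326303 -0.00106265]
 [ 0.2922679  -0.9174113   0.27006662]
 [ 0.08092633 -0.25765876 -0.96284105]]
[[324.02378914 222.34526996]
 [324.04103068 215.52531948]]
```

View pics/w1.png

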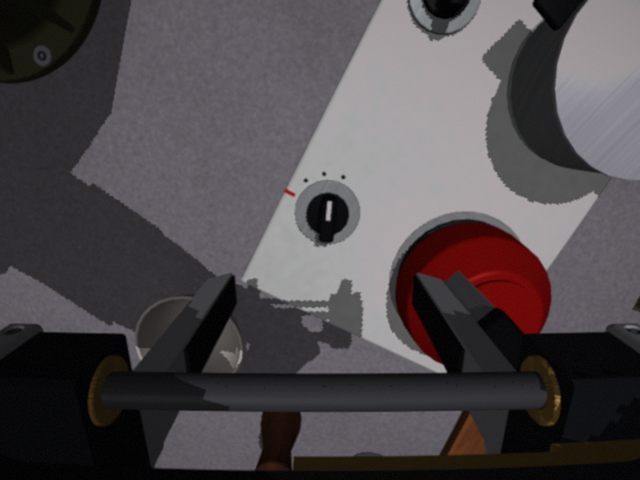

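The wrist view shows the kettle's knob at about (327,212). Its white pointer stroke is near-vertical at (329,211), and the red off mark is at (290,192). I'll measure the stroke and black blob.

```bash

python3 - <<'E'
from h import *
C=cal("wrist"); im=np.load("pics/w1.npy")
g=im[175:255,285:370].astype(int)
off=np.array([285,175])
blk=(g.max(2)<55).astype(np.uint8)
n,l,st,ce=cv2.connectedComponentsWithStats(blk); i=1+st[1:,4].argmax(); print(st[i],ce[i]+off)
cy,cx=np.mgrid[:80,:85]
p=np.argwhere(l==i)[:,::-1].astype(float)+off
h=cv2.morphologyEx((l==i).astype(np.uint8),cv2.MORPH_CLOSE,np.ones((9,9)))
w=(g.min(2)>120)&(h>0)
q=np.argwhere(w)[:,::-1].astype(float)+off; print(len(q),q.min(0),q.max(0))
W=onplane(C,q,99)[:,:2]; c=W.mean(0); u,s,v=np.linalg.svd(W-c); d=v[0]; t=(W-c)@d
print("stroke",c,np.degrees(np.arctan2(d[1],d[0])),t.min(),t.max(), "ends",c+d*t.min(),c+d*t.max())
# black disc/base outline: circle of black lower disc
print("blob@69",onplane(C,[ce[i]+off],69),cv2.minEnclosingCircle(onplane(C,p,69)[:,:2].astype(np.float32)))
r=onplane(C,[[290,192]],55); print("mark",r)
save("w1c",cv2.resize(im[175:255,285:370],None,fx=7,fy=7,interpolation=cv2.INTER_CUBIC))
E
```

```text
[  21   18   43   50 1395] [326.75125448 216.16630824]
72 [326. 201.] [331. 219.]
stroke [ 420.06867758 -130.79530192] -77.81860764981153 -8.888637285716118 8.188990266472905 ends [ 418.19310974 -122.10679698] [ 421.79661476 -138.79991276]
blob@69 [[ 422.59189609 -142.45015658   69.        ]] ((422.8578796386719, -144.47323608398438), 25.778221130371094)
mark [[ 379.68747079 -132.62822268   55.        ]]
```

View pics/w1c.png

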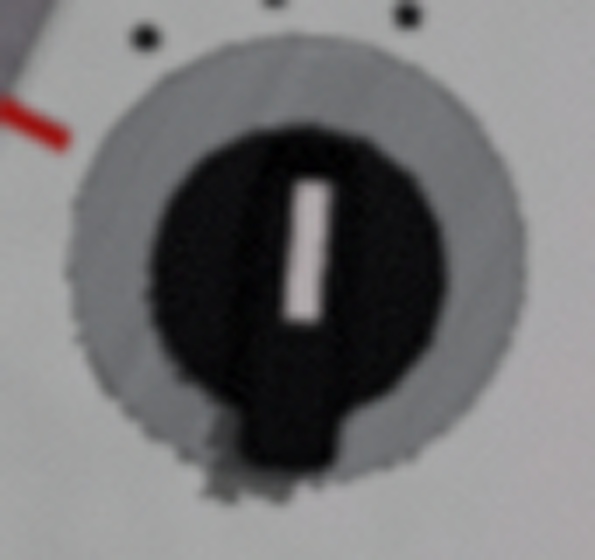

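Knob axis is at about (422,-141.5) from both stroke and disc. Bar heading is -78°, so the value is about 1.18 rad. I'll descend with yaw 102°.

```bash
python3 -c "from h import *; go(422,-141.5,84,102.2)"
```

```text
t 1.9 pos [ 419.7 -144.2  259.8] yaw 107.7 F [ 0.   0.5 -0.1] gap 94.2
rows [0.0019 0.0032 0.1758] turn 5.5
```

```bash
python3 -m handwheel '[[0.002,0.003,0.05,5.5],[0.002,0.003,0.1,5.5],[0.002,0.003,0.14,5.5],[0.002,0.003,0.165,5.5],[0.002,0.003,0.176,5.5]]' 0.5
python3 -m handwheel '[[0,0,0,0],[0,0,0,0],[0,0,0,0],[0,0,0,0]]' 1 15
python3 -c "from h import *; go(422,-141.5,84,170)"
```

```text
clock: 2.52
eef_pos: [421.2, -140.4, 82.9]
eef_rot: [-3.139, -0.001, 1.785]
wrist_force: [0.2, -1.4, 0.8]
finger_gap: 48.6
clock: 3.02
eef_pos: [421.8, -140.4, 83.5]
eef_rot: [-3.141, -0.0, 1.785]
wrist_force: [1.0, 1.7, 3.4]
finger_gap: 13.9
t 3.025 pos [ 421.8 -140.4   83.5] yaw 102.3 F [1.  1.7 3.4] gap 13.9
rows [-0.0011 -0.     -0.0005] turn -67.7
```

Gripped, gap 13.9 mm, matching the 14 mm bar. Now turning anticlockwise.

```bash
python3 -m handwheel '[[0,0,0,-8],[0,0,0,-16],[0,0,0,-24],[0,0,0,-32],[0,0,0,-40]]' 1 25
python3 -m handwheel '[[0,0,0,-8],[0,0,0,-16],[0,0,0,-24],[0,0,0,-26],[0,0,0,-26]]'
python3 -c "from h import *; go(422,-141.5,84,170);s=read_state();print(s['moment'],s['joints'])"
```

```text
clock: 3.65
eef_pos: [420.3, -141.3, 83.5]
eef_rot: [-3.138, -0.003, 2.488]
wrist_force: [-13.7, -11.5, 6.1]
finger_gap: 13.7
clock: 4.28
eef_pos: [419.7, -142.6, 83.5]
eef_rot: [-3.137, -0.005, 2.942]
wrist_force: [-6.0, -11.4, -0.2]
finger_gap: 13.7
t 4.275 pos [ 419.7 -142.6   83.5] yaw 168.6 F [ -6.  -11.4  -0.2] gap 13.7
rows [-0.0021  0.0015 -0.0005] turn -1.4
[-2.29493542  1.14012848  0.01632983] [-0.40678689  0.23256713  1.94219936 -0.00680886  0.97085795 -1.77422074]
```

```bash
python3 -m handwheel '[[0,0,0,-3],[0,0,0,-6],[0,0,0,-6],[0,0,0,-6]]'
python3 -c "from h import *; go(422,-141.5,84,170);s=read_state();print(s['moment'],s['joints'])"
```

```text
clock: 4.78
eef_pos: [419.3, -142.7, 83.6]
eef_rot: [-3.137, -0.006, 3.045]
wrist_force: [-5.1, -3.5, 0.5]
finger_gap: 14.6
t 4.775 pos [ 419.3 -142.7   83.6] yaw 174.5 F [-5.1 -3.5  0.5] gap 14.6
rows [-0.0025  0.0015 -0.0005] turn 4.5
[-0.52688829  0.78149645 -0.61953318] [-0.4071719   0.23236516  1.94244382 -0.00724754  0.97139339 -1.87749164]
```

Moment is -0.62 N m and the gap has widened to 14.6 mm, so the knob is at its stop. I'll release, rise and check.

```bash
python3 -m handwheel '[[0,0,0,0],[0,0,0,0],[0,0,0,0]]' 0.4 25
python3 -m handwheel '[[0,0,-0.02,0],[0,0,-0.07,0],[0,0,-0.12,0],[0,0,-0.17,0],[0,0,-0.2,0]]' 0
python3 - <<'E'
from h import *
cams_wait=read_state()
C=cal("wrist"); im=cams.camera("wrist"); np.save("pics/w2.npy",im); save("w2",im)
it=cams.camera("top"); save("t2",it[140:300,230:450].repeat(3,0).repeat(3,1))
go(582,-173,210,153)
k,d,R,t=C; print(-R.T@t)
u=proj(C,[[422,-141.5,99]])[0]; print(u)
E
```

```text
clock: 5.15
eef_pos: [419.5, -142.6, 83.6]
eef_rot: [-3.137, -0.006, 3.045]
wrist_force: [0.9, -0.4, -1.2]
finger_gap: 41.1
clock: 5.78
eef_pos: [421.0, -141.9, 286.2]
eef_rot: [-3.137, -0.003, 3.045]
wrist_force: [-0.7, -0.5, 0.1]
finger_gap: 91.2
t 5.875 pos [ 421.6 -142.2  286.7] yaw 174.5 F [ 0.1 -0.7  0. ] gap 93.3
rows [-0.1627 -0.0148  0.0766] turn 21.5
[ 343.21164917 -132.73676993  457.37161177]
[324.08938559 218.15943342]
```

View pics/w2.png

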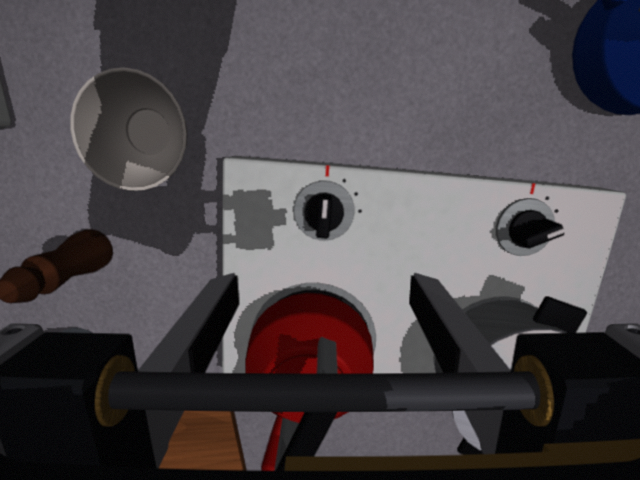

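The pointer of the kettle's knob (stroke at (324,209)) now points at its red mark (327,170). The pot's knob, at (530,230), is still on. I'll measure the angle, then the handle in the top view.

```bash

python3 - <<'E'
from h import *
C=cal("wrist"); im=np.load("pics/w2.npy")
g=im[180:245,290:360].astype(int); off=np.array([290,180])
m=(g.max(2)<55).astype(np.uint8); n,l,st,ce=cv2.connectedComponentsWithStats(m);i=1+st[1:,4].argmax()
h=cv2.morphologyEx((l==i).astype(np.uint8),cv2.MORPH_CLOSE,np.ones((9,9)))
q=np.argwhere((g.min(2)>120)&(h>0))[:,::-1].astype(float)+off
W=onplane(C,q,99)[:,:2]; d=np.linalg.svd(W-W.mean(0))[2][0]; a=np.degrees(np.arctan(d[1]/d[0]))
r=im.astype(int); rm=(r[...,0]>130)&(r[...,1]<70)&(r[...,2]<70)
M=[]
for x0 in(315,520):
    p=np.argwhere(rm[155:200,x0:x0+25])[:,::-1]+[x0,155]; M.append(onplane(C,[p.mean(0)],55)[0,:2])
v=M[1]-M[0]; yaw=np.degrees(np.arctan2(-v[0],v[1]))
print(len(q),"stroke",W.mean(0),a,"hob yaw",yaw,np.linalg.norm(v),"value rad",np.radians(yaw-a))
im=cams.camera("top"); C=cal("top")
blk=(im.max(2)<50).astype(np.uint8); n,l,st,ce=cv2.connectedComponentsWithStats(blk)
for i in range(1,n):
    if st[i,4]>150 and 340<ce[i][0]<430 and 150<ce[i][1]<240:
        p=np.argwhere(l==i)[:,::-1]; print(st[i],cv2.minAreaRect(onplane(C,p,226)[:,:2].astype(np.float32)))
im=cams.camera("side"); C=cal("side"); print(proj(C,[[582,-173,226]]))
a=im[150:215,280:345]; save("s2",a.repeat(7,0).repeat(7,1))
m=(a.max(2)<50).astype(np.uint8);n,l,st,ce=cv2.connectedComponentsWithStats(m)
for s,c in zip(st[1:],ce[1:]):
    if s[4]>50: print(s,c+[280,150],onplane(C,[c+[280,150]],218))
E
```

```text
67 stroke [ 413.2470997  -140.91432558] -9.903944101562779 hob yaw -10.002786349226124 230.26129882001985 value rad -0.0017251226617970466
[369 168  66  91 767] ((515.5025634765625, -210.22984313964844), (143.31002807617188, 204.7591094970703), 64.24380493164062)
[348 198  26  55 455] ((499.74029541015625, -97.42292785644531), (43.93622589111328, 145.12078857421875), 70.00050354003906)
[[311.69234989 170.31992644]]
```

Knob value reads 0.00 rad, fully off. The handle estimate (582,-173.5), yaw -27°, projects to (312,170) in the side view, where the handle is. I'll move over it.

```bash
python3 -c "from h import *; go(582,-173.5,290,153)"
```

```text
t 5.975 pos [ 420.7 -141.8  283.2] yaw 174.5 F [-0.5 -0.3 -0.8] gap 93.9
rows [-0.1635 -0.0161 -0.0077] turn 21.5
```

```bash
python3 -m handwheel '[[-0.03,-0.003,-0.015,5],[-0.08,-0.008,-0.015,11],[-0.13,-0.013,-0.012,17],[-0.164,-0.016,-0.008,21.5],[-0.164,-0.016,-0.008,21.5]]' 0 25
python3 - <<'E'
from h import *
C=cal("wrist"); im=cams.camera("wrist"); np.save("pics/w3.npy",im); save("w3",im)
go(582,-173.5,207,153)
print(proj(C,[[582,-173.5,226]]))
E
```

```text
clock: 6.6
eef_pos: [583.2, -173.4, 286.7]
eef_rot: [-3.135, -0.009, 2.67]
wrist_force: [-0.8, 0.1, -0.1]
finger_gap: 94.3
t 6.65 pos [ 582.3 -173.3  287.8] yaw 153.0 F [-0.3  1.   0.6] gap 93.8
rows [-0.0004  0.0002  0.0808] turn 0.0
[[322.01222402 257.27848371]]
```

View pics/w3.png

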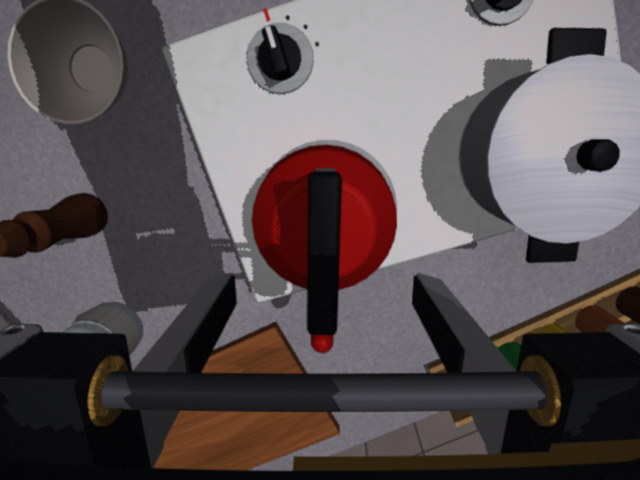

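The handle bar runs vertically, x 308–341 and y 172–335, centred at (323,254). That matches the projected (322,257) and it is aligned with the jaws. I'll descend and grip.

```bash
python3 -m handwheel '[[0,0,0.03,0],[0,0,0.055,0],[0,0,0.072,0],[0,0,0.081,0],[0,0,0.081,0]]' 0
python3 -m handwheel '[[0,0,0,0],[0,0,0,0],[0,0,0,0],[0,0,0,0],[0,0,0,0]]' 1 45
python3 -c "from h import *; go(582,-173.5,307,153)"
```

```text
clock: 7.28
eef_pos: [581.4, -173.5, 206.8]
eef_rot: [-3.135, -0.008, 2.671]
wrist_force: [0.1, 0.5, -0.1]
finger_gap: 94.1
clock: 7.9
eef_pos: [581.4, -173.5, 206.9]
eef_rot: [-3.135, -0.008, 2.671]
wrist_force: [0.5, 0.6, -0.4]
finger_gap: 47.6
t 7.9 pos [ 581.4 -173.5  206.9] yaw 153.1 F [ 0.5  0.6 -0.4] gap 47.6
rows [ 0.0002 -0.0004 -0.1001] turn 0.1
```

```bash
python3 -m handwheel '[[0,0,0,0],[0,0,0,0],[0,0,0,0],[0,0,0,0],[0,0,0,0]]' 1 45
python3 -m handwheel '[[0,0,-0.004,0],[0,0,-0.01,0],[0,0,-0.018,0],[0,0,-0.026,0],[0,0,-0.034,0]]'
```

```text
clock: 8.52
eef_pos: [581.4, -173.5, 206.9]
eef_rot: [-3.135, -0.008, 2.671]
wrist_force: [-0.3, -0.0, 0.7]
finger_gap: 21.7
clock: 9.15
eef_pos: [581.8, -173.4, 241.6]
eef_rot: [-3.135, -0.008, 2.671]
wrist_force: [0.4, -0.2, -6.0]
finger_gap: 21.8
```

Gripped (gap 21.7, bar 22 mm), and it now carries 6 N, in line with the kettle's weight. Lifting on.

```bash
python3 -m handwheel '[[0,0,-0.012,0],[0,0,-0.028,0],[0,0,-0.044,0],[0,0,-0.058,0],[0,0,-0.065,0]]'
python3 -m handwheel '[[0,0,0,0],[0,0,0,0],[0,0,0,0],[0,0,0,0],[0,0,0,0]]'
python3 -m handwheel '[[0,0,0,0],[0,0,0,0],[0,0,0,0]]'
python3 - <<'E'
from h import *
im=cams.camera("side"); save("s3",im[120:300,210:420].repeat(3,0).repeat(3,1)); go(582,-173,307,153); print(read_state()["moment"])
E
```

```text
clock: 9.78
eef_pos: [582.5, -173.3, 307.7]
eef_rot: [-3.135, -0.006, 2.671]
wrist_force: [-0.0, -0.1, -5.4]
finger_gap: 21.7
clock: 10.4
eef_pos: [582.5, -173.3, 307.6]
eef_rot: [-3.135, -0.007, 2.671]
wrist_force: [0.9, 0.1, -5.2]
finger_gap: 21.7
clock: 10.78
eef_pos: [582.5, -173.3, 307.6]
eef_rot: [-3.135, -0.007, 2.671]
wrist_force: [0.2, -0.1, -5.4]
finger_gap: 21.6
t 10.825 pos [ 582.5 -173.3  307.6] yaw 153.0 F [ 0.  -0.6 -5.5] gap 21.6
rows [0.0006 0.     0.0006] turn 0.0
[-0.02231062  0.04744174 -0.02749143]
```

View pics/s3.png

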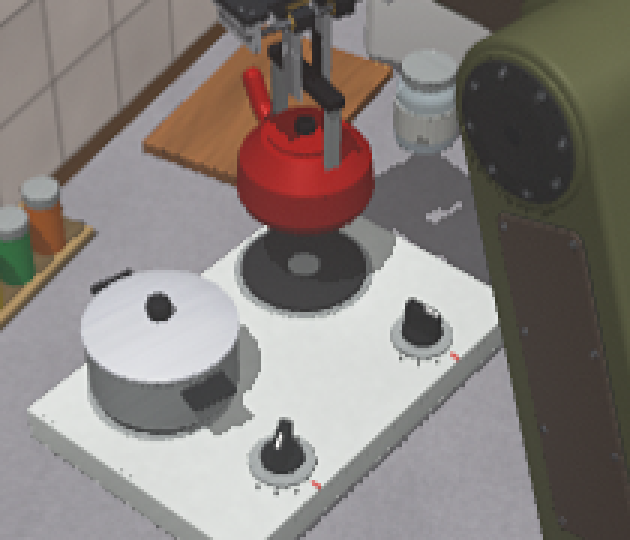

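The side view shows the kettle hanging level about 10 cm above the bare ring, with the pot in place and the kettle's knob at off. I'm handing in.

```bash
python3 -c "
from h import *
print(manip.sign_off()); go(582,-173,307,153)"
```

```text
the job is handed in; nothing more can be done
None
the job is handed in; nothing more can be done
```

I turned the right ring's knob (the red kettle's) anticlockwise to its stop while the kettle still stood on the ring. Then I lifted the kettle straight up by its black handle and handed in at about 10.8 s, still holding it. Hand-in gives no verdict.

**Knob:** the wrist camera put it at 0.00 rad, with the pointer on the red mark.

**Hold:** the last reading, just before hand-in, showed the tool 100.7 mm above where it gripped, within about 4 mm of the ring centre. The gripper opening stayed at 21.6–21.7 mm on the 22 mm bar, and the arm carried a steady 5.4 N or so. The last side picture shows the kettle looking level, clear of the hob and pot.

**Unresolved checks:**
- **Handle position:** my second top-view measurement gave nonsense because the arm was in view. I relied on the first one, which the wrist camera confirmed from above.
- **Tilt:** I judged it from the picture and did not measure it.
- **Pot and other items:** the pot and its knob looked unmoved in the pictures, but I did not measure either, or the other things on the counter.

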